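# Press the cover onto the junction box

## Robot

A 7-joint arm with a two-finger parallel gripper is mounted at the origin on a cart in front of the work surface, level with it; the furniture and walls round the work are solid. World frame = base frame: x ahead of the robot, y to its left, z up, the work surface at z = 0. Lengths are in m, angles in rad, forces in N, time in s.
With the tool pointing down it reaches from about 0.375 to 0.925 m from the base axis. Payload 3.1 kg.
Tool frame: the origin (TCP) lies between the finger pads; the fingertips stand arm.tip_reach ahead of it and the grasp point (between the pads) lies 8 mm behind it (arm.tip_reach is the distance from the TCP to the fingertips, in m); z points along the fingers, y is the line along which they close (so a half turn about z gives the same grasp; the last joint's range is limited). The gripper opens to 85 mm and grips with 20 to 120 N. Pads are 22 mm wide; open, the fingers measure 114 mm over their backs; the gripper's body (76 mm by 85 mm) begins 54 mm behind the grasp point. The pads swing forward as they close: fully open they stand 13 mm farther back than shut.
Start: joints at [1.101, 0.383, 0.044, 1.598, -0.018, 1.161, -0.05], TCP at [0.236, -0.606, 0.242] pointing down, gripper open.
Joint ranges: [-2.61, 2.61], [-0.41, 2.15], [-1.48, 1.57], [0, 2.5], [-1.57, 4.71], [0.05, 1.97], [-2.85, 2.85]. Speed limits (rad/s): [2.79, 2.79, 3.14, 3.14, 3.14, 3.14, 3.14].

## Interface

Orientations are given as a rotation vector (axis times angle).
In Python, from plant import arm gives the robot as it stands.
- The arm moves only by the shell command python3 -m jog 'ROWS' [FORCE]. ROWS is JSON, one flat list of numbers, 5 for each row, row after row: the opening in per cent of the stroke, from 0 (shut) to 100 (fully open), then the shift along the world's x, y, z in m, then the turn about the world's z in units of 6 degrees (1.0 is 6 degrees). In form: [claw, dx, dy, dz, spin, claw, dx, dy, dz, spin, ...]. A call has 1 to 5 rows; each row is the pose to reach, as a shift and turn from the pose commanded when the call began; what a row does not reach only later rows make up. A row lasts 1/12 s, in which the tool goes at most 41.7 mm and 7.16 degrees, less where a joint would pass 70% of its speed; a pose out of reach is approached as far as the arm can. A call with a gripper value outside its range is refused whole. The fingers move at their own pace and stop on an object; FORCE is the grip in N (left out, the last holds). Time passes only in rows, so rows that repeat a pose let the fingers close. It gives the time, the measured TCP pose, the force, the opening and the grip force at its end, in the units of the state.
- arm.observe(): the state, without advancing time (a new reading comes with each control period).
- arm.read_camera(name): name is "scene" or "top" or "wrist"; returns (picture, depth): 480x640x3 uint8, blue, green, red; 480x640 float32, m along the optical axis (not along the pixel's ray), 0 where there is no reading.
- arm.get_calibration(name): a dict with "K" (3x3 intrinsics, pixels), "k1" (the pictures are not rectified: a ray, as slopes to the right and down, at radius r is drawn at 1 + k1 r^2 times it, then the intrinsics apply), "view" (4x4, takes a point from world to camera coordinates). Camera axes: x right, y down, z forward; pixel columns grow to the right and rows downward; lengths in m; the calibration is good to about 2 mm. A picture is of the moment at which its call begins: read the wrist's pose just before it. get_calibration takes no time and is no camera call; for the wrist camera it gives the pose at the moment of the call.
- arm.hand_in(): hands the job in; it is judged then, once.
The state is a dict: "t": time; "q": joint angles; "qvel": joint speeds; "tau": joint torques, N m; "position": TCP position; "orientation": TCP orientation; "ft_force": force on the tool from outside, world axes, zero at the start; "moment": the same for the moment, N m; "opening": opening from 0.0 (shut) to 1.0 (fully open); "finger_force": force on a finger pad.
Only numpy, scipy, OpenCV 4.12 (cv2) and the standard library are available. Lean on these libraries where they do the work, as an engineer would, in place of code of your own. Each camera call takes 0.05 s, during which the arm holds its last target. There are 200 camera calls.

## Task

Close the open grey junction box with the rectangular pale aluminium cover that has the black grip: set it down squarely on the box (do not drop it) and press it down until the orange studs are pushed in and it sits level and flush on the rim all round. Leave the blue square cover where it lies, and let go of the aluminium one at the end.

Things in the scene. Friction and masses are not known exactly. Their poses are not given: they have to be found in the camera images.
- cover_grip (a point): Centre of the black grip bar on top of the loose aluminium cover. The bar is 46 mm long (x), 14 mm thick (y) and stands 28 mm above the plate, at the plate's centre. This point is 14 mm above the plate's upper face and 20 mm above its underside. x runs along the bar and the plate's long side, z up.
- cover: The aluminium cover itself: flat plate 110 x 90 x 6 mm (x by y by z), 120 to 195 g, lying flat on the bench, bar up. Origin at the centre of the plate's underside, axes as at its grip. It may go on either way round (half a turn makes no difference).
- box_rim (a point): Centre of the open top of the grey junction box, level with its rim, 45 mm above the bench. Box 110 x 90 mm outside (x by y), walls 6 mm, screwed down. x along the long side, z up. The cover is fully home when its underside rests on the rim, its grip point then 20 mm above this point.
- box: The same box, origin under its centre. Near its corners, 41 mm (x) and 31 mm (y) from the centre, stand four orange push-fit studs 10 mm across, their tops at first 5 to 9 mm above the rim, each at its own height. Each slides down under about 2.5 N (10 N for all four) and stays where pushed; the cover's weight alone does not move them.
- square_cover_grip (a point): Centre of the red grip bar of the other cover, to be left alone: a loose blue square plate 90 x 90 x 6 mm, its bar of the same size and place as on the aluminium cover, lengthwise along x.
Things that resemble listed ones, but are neither listed nor needed, are in the scene too. There is more than one size of the cover; the one meant has the size given above.

How it is judged:
At the end, for the whole second after the job is handed in: The aluminium cover lies at rest on the junction box, its centre within 12 mm of the box's centre and its long side within 10 degrees of the box's, its underside within 2 mm of the rim at the centre and level to 1.5 degrees, bar on top; the blue square cover is within 30 mm of where it started (horizontal distance between cover_grip and box_rim below 0.012 m and angle between the x axis of cover_grip and the x axis of box_rim, either way round below 0.18 rad and z of cover in the frame of box_rim between -0.003 and 0.002 m and angle between cover_grip's own z axis and vertical below 0.026 rad and linear speed of cover below 0.02 m/s and distance of square_cover_grip from where it was at the start of the episode below 0.03 m); the robot touches nothing.
It fails at once if the aluminium cover is let go in the air, its underside more than 20 mm above the box's rim (horizontal distance between cover_grip and box_rim below 0.1 m and z of cover in the frame of box_rim above 0.02 m and contact force between cover and the fingers below 0.01 N).
It fails at once if the blue square cover is pushed or carried 30 mm or more from where it lay (distance of square_cover_grip from where it was at the start of the episode above 0.03 m).
It also fails if it takes over 51 s, if anything falls off the work surface, if the arm or the gripper's body presses on something with over 40 N, if the wrist force passes 120 N, or if a joint passes its speed limit or range.

## Working session

There is one attempt and no reset: what is moved stays moved. The work goes in short steps, Python scripts to look and compute and a shell command to move; the robot and the scene stay as the last step left them, time stands still between calls to the robot, and variables do not carry over. Pictures are saved under pics/ and viewed, at most 10 in all, crops included, and the job is handed in when it is done.

```bash
mkdir -p pics; ls; cat > h.py <<'E'
import numpy as np,cv2
from plant import arm
def snap(n,f):
    c=arm.get_calibration(n); p,d=arm.read_camera(n)
    cv2.imwrite(f'pics/{f}.png',p); np.savez(f'pics/{f}.npz',d=d,K=c['K'],k1=c['k1'],view=c['view'])
def world(f,pts,z=None):
    s=np.load(f'pics/{f}.npz');K=s['K'];k=float(s['k1']);V=np.linalg.inv(s['view']);out=[]
    for u,v in pts:
        r=cv2.undistortPoints(np.array([[[u,v]]],float),K,np.array([k,0,0,0,0.]))[0,0]
        ray=V[:3,:3]@[r[0],r[1],1];o=V[:3,3]
        t=s['d'][int(round(v)),int(round(u))] if z is None else (z-o[2])/ray[2]
        out.append(o+t*ray)
    return np.array(out)
E
python3 - <<'E'
from h import *
snap('top','top0');snap('scene','scene0')
s=arm.observe();print(s['t'],s['position'],s['orientation'],s['opening'],arm.tip_reach)
E
```

```text
pics
0.1 [ 0.23583528 -0.6048167   0.24099307] [-3.08511519e+00 -5.80367288e-01  9.20837750e-04] 1.0027999731422506 0.011
```

View pics/top0.png

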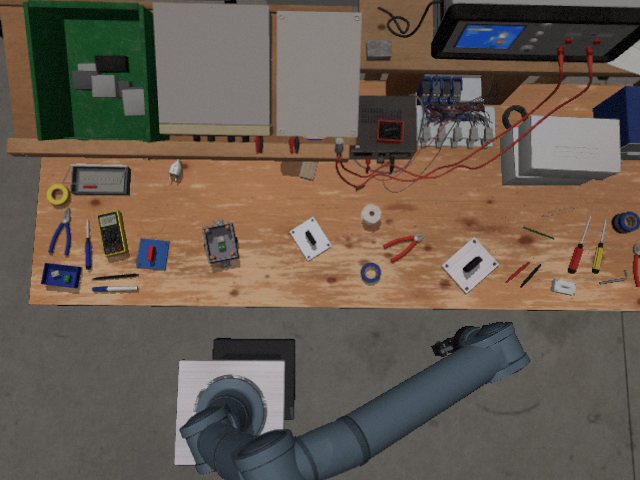

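View pics/scene0.png

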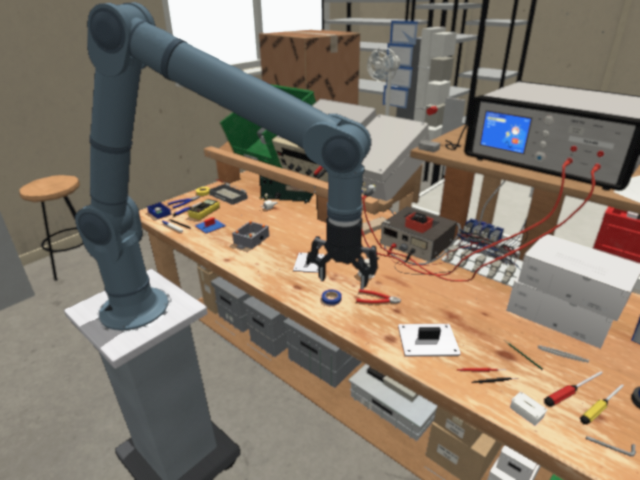

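The top view shows the box at about (221,243), with two aluminium covers at (310,239) and (470,264). The blue cover is at (153,254). I'll enlarge these to compare sizes.

```bash
python3 - <<'E'
from h import *
p=cv2.imread('pics/top0.png')
a=[cv2.resize(p[y-32:y+33,x-32:x+33],(390,390),interpolation=cv2.INTER_CUBIC) for x,y in((221,243),(470,264))]
cv2.imwrite('pics/c0.png',cv2.hconcat(a))
for x,y in((310,239),(470,264)):
    w=p[y-32:y+33,x-32:x+33].min(2)
    m=((w>150)*255).astype(np.uint8)
    cs,_=cv2.findContours(m,cv2.RETR_EXTERNAL,cv2.CHAIN_APPROX_NONE)
    c=max(cs,key=cv2.contourArea)[:,0]+[x-32,y-32]
    W=world('top0',c,0.006)[:,:2]
    r=cv2.minAreaRect((W*1000).astype(np.float32));print(r)
print(world('top0',[(221,243),(153,254)],0.045), world('top0',[(153,254)],0.03))
E
```

```text
((523.243408203125, -235.46908569335938), (107.87541961669922, 87.35916137695312), 32.98459243774414)
((446.68121337890625, -733.18603515625), (112.66124725341797, 138.1968536376953), 41.15910720825195)
[[0.49983996 0.03438207 0.045     ]
 [0.46415493 0.23620742 0.045     ]] [[0.46561711 0.24066488 0.03      ]]
```

View pics/c0.png

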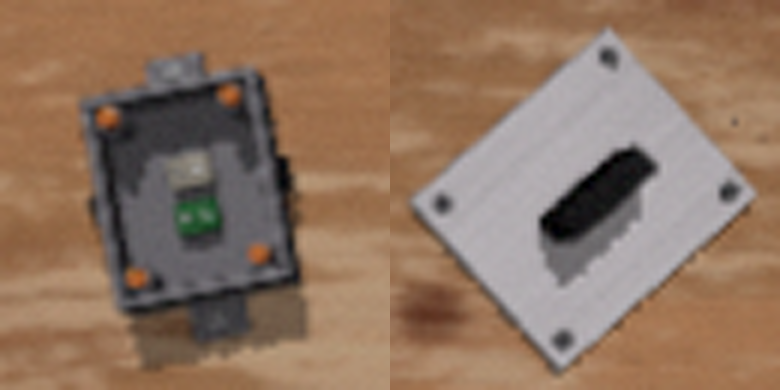

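The right cover is the nearer one at (0.523, -0.235), yaw about 33°, measuring 108x87 mm. The far one is oversize. I'll move above it.

```bash
python3 -m jog '[100,0.025,0.032,0.01,0.4,100,0.05,0.064,0.01,0.8,100,0.075,0.096,0.01,1.2,100,0.1,0.128,0.01,1.6,100,0.125,0.16,0.01,1.95]'
python3 -m jog '[100,0.025,0.032,0,0,100,0.05,0.064,0,0,100,0.075,0.096,0,0,100,0.1,0.128,0,0,100,0.125,0.16,0,0]'
python3 -m jog '[100,0.02,0.025,0,0,100,0.037,0.05,0,0,100,0.037,0.05,0,0,100,0.037,0.05,0,0]'
python3 - <<'E'
from h import *
snap('wrist','w1');snap('top','top1')
s=arm.observe();print(s['t'],s['position'],s['orientation'],s['ft_force'])
print(world('top0',[(220.4,242.4)],0.045))
q=np.array([(83,103),(258,68),(297,280),(122,310)])/6+[189,211]-0.4
W=world('top0',q,0.045);print(W, W.mean(0))
E
```

```text
t: 0.52
position: [0.3617, -0.4437, 0.2518]
orientation: [-3.011, -0.894, 0.001]
ft_force: [1.9, 0.3, 0.1]
opening: 0.998
finger_force: 0.0
t: 0.93
position: [0.4866, -0.2837, 0.2519]
orientation: [-3.012, -0.892, 0.001]
ft_force: [0.7, 0.6, -0.4]
opening: 0.999
finger_force: 0.0
t: 1.27
position: [0.5243, -0.2323, 0.2517]
orientation: [-3.008, -0.901, 0.0]
ft_force: [-0.7, -0.7, -0.3]
opening: 1.001
finger_force: 0.0
1.3667 [ 0.52222493 -0.23649953  0.25166768] [-3.01258062e+00 -8.90968284e-01  2.67302404e-03] [0.27570687 0.09458905 0.37105708]
[[0.50164406 0.03624845 0.045     ]]
[[ 0.54565535  0.09194519  0.045     ]
 [ 0.56472253  0.00450297  0.045     ]
 [ 0.45717518 -0.01836623  0.045     ]
 [ 0.4411196   0.06845681  0.045     ]] [0.50216817 0.03663469 0.045     ]
```

View pics/w1.png

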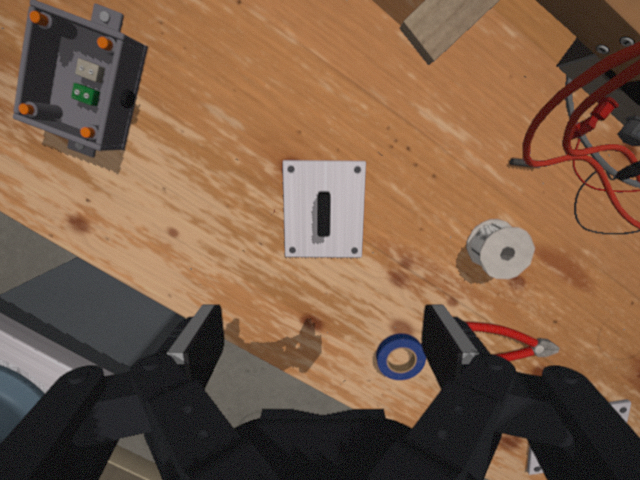

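The cover spans (283,161) to (364,257), with its bar at (324,214). The box rim is at upper left, with corners (30,3), (127,38), (97,150) and (15,118).

```bash
python3 - <<'E'
from h import *
def f(c,a,b):
    print(c.mean(0).round(4)); 
    for i in range(4): e=c[i]-c[i-1]; print(np.linalg.norm(e).round(4), np.degrees(np.arctan2(e[1],e[0])).round(1))
f(world('w1',[(283,160.5),(365,160.5),(363,257.5),(284.5,257.5)],0.006),0,0)
f(world('w1',[(31,2),(127,38),(97,150),(15,118)],0.045),0,0)
b=world('w1',[(324,191.5),(323.5,237)],0.034);print(b,b.mean(0),np.degrees(np.arctan2(*(b[0]-b[1])[1::-1])))
from scipy.spatial.transform import Rotation as R
s=arm.observe();print(R.from_rotvec(s['orientation']).as_matrix().round(3))
E
```

```text
[ 0.5228 -0.2338  0.006 ]
0.1109 32.4
0.0886 -56.6
0.1109 -145.8
0.0921 123.4
[0.5024 0.0411 0.045 ]
0.1057 12.6
0.0914 -77.7
0.1075 -171.2
0.0843 101.2
[[ 0.54450811 -0.21956143  0.034     ]
 [ 0.50377076 -0.24584263  0.034     ]] [ 0.52413943 -0.23270203  0.034     ] 32.82758194965804
[[ 0.839  0.544 -0.002]
 [ 0.544 -0.839 -0.   ]
 [-0.002 -0.001 -1.   ]]
```

```bash
python3 -m jog '[100,0,0.001,-0.04,0,100,0,0.001,-0.08,0,100,0,0.001,-0.12,0,100,0,0.001,-0.155,0,100,0,0.001,-0.185,0]' 80
python3 -m jog '[100,0,0,-0.02,0,70,0,0,-0.036,0,50,0,0,-0.045,0,40,0,0,-0.045,0,40,0,0,-0.045,0]'
python3 -c "
from h import *
s=arm.observe();print(s['position'],s['opening'],s['ft_force'])"
```

```text
t: 1.78
position: [0.5202, -0.237, 0.0645]
orientation: [-3.014, -0.886, 0.005]
ft_force: [0.8, -0.3, -0.1]
opening: 0.998
finger_force: 0.0
t: 2.2
position: [0.5225, -0.236, 0.0223]
orientation: [3.013, 0.889, -0.001]
ft_force: [0.4, 0.6, -0.7]
opening: 0.452
finger_force: 0.0
[ 0.52251129 -0.23604256  0.02229067] 0.4522936365075963 [ 0.35893163  0.61846645 -0.70033028]
```

Close the grip.

```bash
python3 -m jog '[0,0,0.001,-0.002,0,0,0,0.001,-0.002,0,0,0,0.001,-0.002,0,0,0,0.001,-0.002,0,0,0,0.001,-0.002,0]' 80
python3 -m jog '[0,0,0,0,0,0,0,0,0,0,0,0,0,0.02,0,0,0,0,0.05,0,0,0,0,0.05,0]'
```

```text
t: 2.62
position: [0.5245, -0.2341, 0.0218]
orientation: [3.01, 0.892, 0.003]
ft_force: [0.3, -0.4, 5.8]
opening: 0.143
finger_force: 81.8
t: 3.03
position: [0.5265, -0.2347, 0.0747]
orientation: [3.007, 0.891, 0.01]
ft_force: [1.9, -1.4, -1.3]
opening: 0.148
finger_force: 81.0
```

```bash
python3 -m jog '[0,0,0.01,0.035,-0.7,0,-0.005,0.03,0.07,-1.4,0,-0.01,0.06,0.1,-2.1,0,-0.015,0.09,0.11,-2.8,0,-0.021,0.12,0.11,-3.5]'
python3 -m jog '[0,0,0,0,0,0,0,0,0,0,0,0,0,0,0]'
python3 - <<'E'
from h import *
snap('wrist','w2')
s=arm.observe();print(s['t'],s['position'],s['orientation'],s['ft_force'])
E
```

```text
t: 3.45
position: [0.5046, -0.1129, 0.1839]
orientation: [3.123, 0.321, 0.012]
ft_force: [0.5, -0.4, -1.7]
opening: 0.143
finger_force: 81.0
t: 3.7
position: [0.5013, -0.1137, 0.1795]
orientation: [3.124, 0.33, -0.002]
ft_force: [-0.1, -0.5, -0.5]
opening: 0.148
finger_force: 81.0
3.75 [ 0.50143401 -0.11456109  0.17942934] [ 3.12421572e+00  3.27388268e-01 -2.40898975e-03] [-0.54462069  0.31693932 -1.26477049]
```

View pics/w2.png

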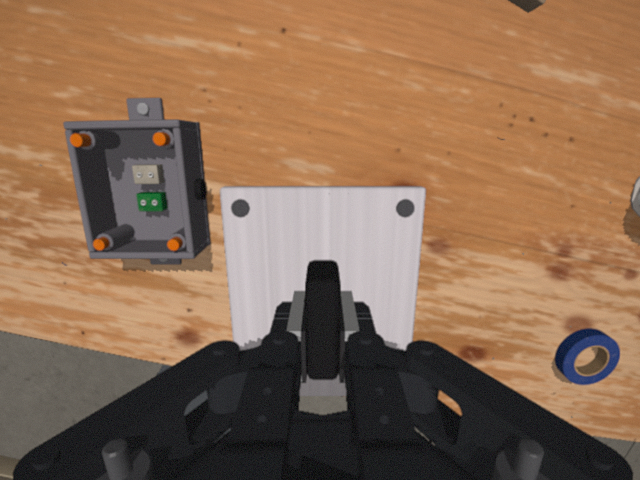

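The box rim corners are (66,122), (180,121), (191,258) and (91,259). The held plate's front corners are (222,187) and (425,187), and the cover sits squarely in the grip.

```bash
python3 - <<'E'
from h import *
ang=lambda e:np.degrees(np.arctan2(e[1],e[0])).round(1)
c=world('w2',[(66,121.5),(181,120.5),(191.5,258.5),(90.5,259.5)],0.045)
print(c.round(4),c.mean(0).round(4))
for i in range(4): e=c[i]-c[i-1]; print(np.linalg.norm(e).round(4),ang(e))
s=world('w2',[(78,140),(160,138),(174,244),(99,244)],0.052)
print('studs',s.mean(0)); 
for i in range(4): e=s[i]-s[i-1]; print(np.linalg.norm(e).round(4),ang(e))
p=world('w2',[(221.5,186.5),(425.5,186.5)],0.164);e=p[0]-p[1]
u=np.array([e[1],-e[0]])/np.linalg.norm(e[:2]);print(p,np.linalg.norm(e),ang(u),'centre',p.mean(0)[:2]-u*0.055)
d=np.load('pics/w2.npz');print(np.linalg.inv(d['view']).round(3))
print(world('w2',[(70,118),(184,200),(186,220),(300,200)]))
E
```

```text
[[ 0.5481  0.0955  0.045 ]
 [ 0.5659  0.0084  0.045 ]
 [ 0.4587 -0.0105  0.045 ]
 [ 0.4394  0.0745  0.045 ]] [0.503 0.042 0.045]
0.1108 11.0
0.0889 -78.5
0.1089 -170.0
0.0872 102.8
studs [0.50426278 0.04157452 0.052     ]
0.0812 12.8
0.0628 -77.5
0.0816 -167.6
0.0621 102.1
[[ 0.54594695 -0.05876792  0.164     ]
 [ 0.56448006 -0.14524281  0.164     ]] 0.08843858178104991 12.1 centre [ 0.50143472 -0.11353112]
[[ 0.21  -0.934 -0.289  0.574]
 [-0.978 -0.2   -0.062 -0.097]
 [ 0.     0.295 -0.955  0.312]
 [ 0.     0.     0.     1.   ]]
[[ 0.547642    0.12263132  0.00250082]
 [ 0.50727368 -0.00073154  0.04767762]
 [ 0.49071375 -0.00295377  0.04516658]
 [ 0.5474474  -0.09324866  0.16521   ]]
```

```bash
python3 -m jog '[0,0.0005,0.035,0,0,0,0.001,0.07,0,0,0,0.0015,0.105,0,0,0,0.002,0.135,0,0,0,0.002,0.154,0,0]'
python3 -m jog '[0,0,0,-0.035,0,0,0,0,-0.065,0,0,0,0,-0.085,0,0,0,0,-0.085,0,0,0,0,-0.085,0]'
python3 - <<'E'
from h import *
snap('wrist','w3');snap('top','top3')
s=arm.observe();print(s['t'],s['position'],s['orientation'],s['ft_force'])
a=cv2.imread('pics/w3.png')[60:400,120:520];b=cv2.resize(cv2.imread('pics/top3.png')[205:280,180:260],(362,340),interpolation=cv2.INTER_CUBIC)
cv2.imwrite('pics/c3.png',cv2.hconcat([a,b]))
E
```

```text
t: 4.17
position: [0.5041, 0.043, 0.1798]
orientation: [-3.122, -0.331, 0.001]
ft_force: [-0.1, 0.1, -1.4]
opening: 0.148
finger_force: 81.0
t: 4.58
position: [0.503, 0.0389, 0.0937]
orientation: [-3.125, -0.325, 0.007]
ft_force: [-0.0, 0.2, -1.7]
opening: 0.145
finger_force: 80.9
4.6833 [0.5056495  0.03967202 0.09629436] [3.12464103 0.32571656 0.00344859] [-0.29962341 -0.33787218 -1.00220262]
```

View pics/c3.png

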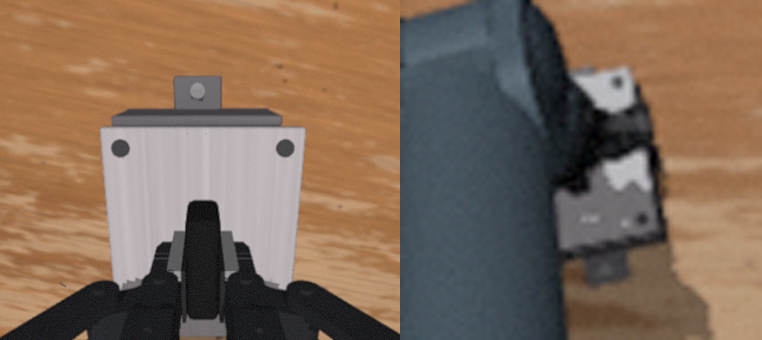

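The held plate's front edge is at full-picture (221,187)–(425,187), and the box's front rim edge just above it spans about (232,183)–(403,183). I'll compare their midpoints.

```bash
python3 - <<'E'
from h import *
z=float(np.load('pics/w3.npz')['view'][0,0])
tcp=arm.observe()['position'][2];print(tcp)
p=world('w3',[(221.5,186.5),(425.5,186.5)],0.0795)
r=world('w3',[(231.5,183),(402.5,183)],0.045)
r2=world('w3',[(234,170),(400,169)],0.045)
print(p,r,r2,sep='\n')
ax=np.array([np.cos(np.radians(12)),np.sin(np.radians(12)),0]);ay=np.array([-ax[1],ax[0],0])
for e in(p,r,r2):m=e.mean(0);print('along',m@ax,'across',m@ay,'len',np.linalg.norm(e[0]-e[1]),'yaw',np.degrees(np.arctan2(e[0,1]-e[1,1],e[0,0]-e[1,0]))-90)
im=cv2.imread('pics/w3.png');cv2.imwrite('pics/c4.png',cv2.resize(im[155:205,210:440],None,fx=3.4,fy=6,interpolation=cv2.INTER_CUBIC))
E
```

```text
0.09629435890331635
[[0.54804569 0.09324475 0.0795    ]
 [0.5661089  0.00755814 0.0795    ]]
[[0.54433583 0.09729246 0.045     ]
 [0.56293638 0.00893012 0.045     ]]
[[0.55131769 0.09690185 0.045     ]
 [0.56967135 0.01217818 0.045     ]]
along 0.5553828670427042 across -0.0665228300475055 len 0.08756983305554604 yaw 11.903975537017686
along 0.5525802871420314 across -0.0631567387389449 len 0.09029885856814611 yaw 11.887386157460696
along 0.5595858795696881 across -0.06318517616905772 len 0.08668884801684949 yaw 12.223097139824745
```

View pics/c4.png

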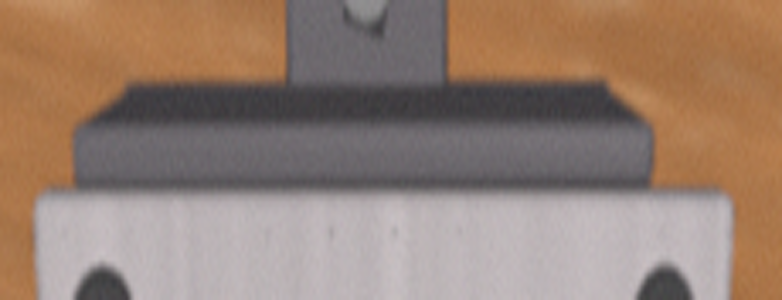

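The rim's outer edge is at row 176. The plate needs about 3.3 mm more sideways and 1 mm along. I'll correct that and lower it to the studs.

```bash
python3 -m jog '[0,0,0.003,-0.005,0,0,0,0.003,-0.01,0,0,0,0.003,-0.016,0,0,0,0.003,-0.019,0,0,0,0.003,-0.019,0]' 110
python3 -m jog '[0,0,0,-0.0015,0,0,0,0,-0.003,0,0,0,0,-0.0045,0,0,0,0,-0.006,0,0,0,0,-0.006,0]'
```

```text
t: 5.1
position: [0.5034, 0.0433, 0.0755]
orientation: [3.124, 0.329, -0.003]
ft_force: [-0.5, 0.1, -1.3]
opening: 0.142
finger_force: 110.3
t: 5.52
position: [0.504, 0.0434, 0.0709]
orientation: [3.124, 0.328, -0.001]
ft_force: [-3.2, 0.1, 4.3]
opening: 0.138
finger_force: 111.8
```

```bash
python3 -m jog '[0,0,0,-0.001,0,0,0,0,-0.002,0,0,0,0,-0.003,0,0,0,0,-0.003,0,0,0,0,-0.003,0]'
python3 -m jog '[0,0,0,-0.001,0,0,0,0,-0.002,0,0,0,0,-0.002,0,0,0,0,-0.002,0]'
python3 -m jog '[0,0,0,-0.001,0,0,0,0,-0.002,0,0,0,0,-0.002,0,0,0,0,-0.002,0]'
```

```text
t: 5.93
position: [0.5041, 0.0434, 0.0682]
orientation: [3.124, 0.329, -0.001]
ft_force: [-4.6, -0.9, 7.2]
opening: 0.135
finger_force: 111.8
t: 6.27
position: [0.504, 0.0434, 0.0668]
orientation: [3.123, 0.328, -0.002]
ft_force: [-5.4, -1.2, 12.0]
opening: 0.139
finger_force: 112.6
t: 6.6
position: [0.504, 0.0434, 0.0668]
orientation: [3.123, 0.328, -0.003]
ft_force: [-10.5, -1.2, 25.9]
opening: 0.139
finger_force: 114.7
```

The force rises with no further travel, so it's on the rim. One firmer push, then release, back off and look.

```bash
python3 -m jog '[0,0,0,-0.001,0,0,0,0,-0.0015,0,0,0,0,-0.0015,0,0,0,0,0,0,0,0,0,0.003,0]'
python3 -m jog '[0,0,0,0.001,0,30,0,0,0.001,0,60,0,0,0.002,0,60,0,0,0.002,0,60,0,0,0.002,0]' 20
python3 -m jog '[60,0,0,0.03,0,60,0,0,0.065,0,60,-0.01,0,0.1,0,60,-0.02,0,0.13,0,60,-0.03,0,0.13,0]'
python3 - <<'E'
from h import *
from scipy.ndimage import binary_erosion
snap('wrist','w5')
s=arm.observe();print(s['t'],s['position'],s['orientation'],s['ft_force'])
cv2.imwrite('pics/c5.png',cv2.imread('pics/w5.png'))
E
```

```text
t: 7.02
position: [0.5047, 0.0435, 0.0678]
orientation: [3.124, 0.329, 0.003]
ft_force: [0.3, -0.4, -2.0]
opening: 0.141
finger_force: 110.4
t: 7.43
position: [0.5043, 0.0434, 0.068]
orientation: [-3.124, -0.328, 0.0]
ft_force: [-0.1, 0.2, 0.4]
opening: 0.598
finger_force: 0.0
t: 7.85
position: [0.4789, 0.0444, 0.2048]
orientation: [3.124, 0.328, 0.021]
ft_force: [0.7, 0.1, 0.6]
opening: 0.597
finger_force: 0.0
7.9 [0.47480904 0.04395158 0.20156566] [3.12350335 0.3289609  0.00915395] [-1.1474711   1.07046836 -0.95132042]
```

View pics/c5.png

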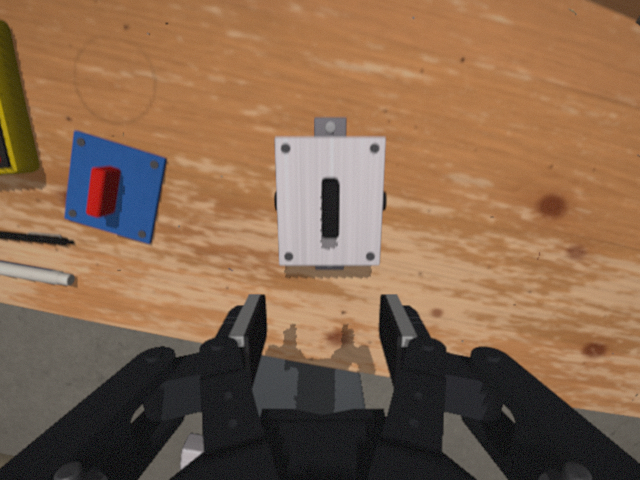

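The cover at (275,137)–(385,265) hides the box completely and looks square, and the blue cover hasn't been touched. I'll check level and height from depth.

```bash
python3 - <<'E'
from h import *
for i in range(2): snap('wrist',f'w6{i}')
g=[(u,v) for u in range(284,376,4) for v in range(146,260,4) if not(315<u<350 and 168<v<256)]
for f in('w5','w60','w61'):
    P=world(f,g);c=P.mean(0)
    A=np.c_[P[:,:2]-c[:2],np.ones(len(P))];x,*_=np.linalg.lstsq(A,P[:,2],rcond=None)
    r=P[:,2]-A@x
    print(c,np.degrees(x[:2]),x[2],r.std())
    b=[(u,v) for u in(230,250,400,420,440) for v in range(140,260,15)]
    Q=world(f,b);A=np.c_[Q[:,:2]-c[:2],np.ones(len(Q))];x,*_=np.linalg.lstsq(A,Q[:,2],rcond=None);print('bench',np.degrees(x[:2]),x[2])
q=world('w61',[(275,137),(385.5,137),(380.5,265.5),(279,265.5)],0.051);print(q.mean(0))
E
```

```text
[0.50784948 0.04760038 0.05297351] [1.68281816 0.55170652] 0.052973506987849896 0.013193392537457162
bench [18.16417206  5.14254855] 0.01099480838396194
[0.50334829 0.0472007  0.05420287] [4.96971153 1.64343927] 0.05420287458296371 0.02236876075523852
bench [ 0.17645497 -0.11491117] 0.0013444460863800752
[0.50230692 0.04690455 0.05408773] [5.12097158 1.80016014] 0.05408772800775452 0.02216894950585475
bench [19.34409612  5.17099591] 0.011049299279407274
[0.49769815 0.04253972 0.051     ]
```

```bash
cat > lev.py <<'E'
from h import *
def fit(P,c):
    P=P[(P[:,2]<.2)]; k=np.abs(P[:,2]-np.median(P[:,2]))<.006
    for _ in range(4):
        A=np.c_[P[:,:2]-c,np.ones(len(P))];x,*_=np.linalg.lstsq(A[k],P[k,2],rcond=None);r=P[:,2]-A@x;k=np.abs(r)<max(2.5*r[k].std(),.0005)
    return np.degrees(x[:2]).round(2),x[2].round(4),r[k].std().round(5),k.sum()
c=np.array([.503,.0425])
g=[(u,v) for u in range(284,376,2) for v in range(144,260,2) if not(312<u<350 and 168<v<256)]
b=[(u,v) for u in list(range(180,260,4))+list(range(400,480,4)) for v in range(100,280,6)]
E
python3 - <<'E'
from lev import *
for f in('w60','w61'): print(fit(world(f,g),c),'bench',fit(world(f,b),c))
E
```

```text
(array([-0.01, -0.  ]), np.float64(0.0524), np.float64(0.00065), np.int64(1850)) bench (array([ 0.  , -0.02]), np.float64(0.0013), np.float64(0.00069), np.int64(1177))
(array([ 0.05, -0.06]), np.float64(0.0523), np.float64(0.00067), np.int64(1835)) bench (array([ 0.01, -0.03]), np.float64(0.0014), np.float64(0.0007), np.int64(1184))
```

The plate's top is 51.0 mm above the bench (45 mm box plus 6 mm plate) and level within 0.1°. I'm handing it in.

```bash
python3 -c "
from plant import arm
print(arm.hand_in())"
```

```text
the job is handed in; nothing more can be done
None
```

The aluminium cover is on the junction box, pressed flush and level (top face 51.0 mm above the bench, tilt under 0.1°) and released; the blue cover was left alone, and the job is handed in, though no verdict was returned.

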